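# Trim a sprung sample stage

### The job

Take the copper sample bar from its leaning cradle and stand it upright, fully down, in the slot of the sprung pan. Then let the pan settle and add the check weight or weights that bring the red pointer to rest inside the green band, standing them upright on the pan's black pad and leaving the ones you do not need upright on their mat. Leave the other things on the bench where they are.

Things in the scene. Friction and masses are not known exactly. Their poses are not given: they have to be found in the camera images.
- stage: sprung sample stage: grey base 100 mm (x) x 150 mm (y), fixed to the bench, white housing 46 mm high, with a sprung pan above it, and at its right end (-y) a white upright scale plate 24 mm wide whose top is 150 mm above the bench and whose face looks to -x. Origin: centre of the underside, z up.
- pan (a joint): how far the pan has sunk on its spring, m: 0 = empty (pan top 130 mm above the bench), 0.075 = bottom stop. It sinks 0.2 mm for every gram put on it (60 mm for 300 g) and settles within about 1.5 s. The red pointer is inside the green band from 0.053 to 0.067; the middle is 0.060. The pan is 90 mm (x) x 140 mm (y), 6 mm thick, and moves straight up and down only.
- pan_slot (a point): centre of the slot's floor (level with the pan's top), moves with the pan; axes as the stage's. The slot stands open upward in an aluminium block 34 mm (x) x 52 mm (y) x 24 mm high on the left (+y) part of the pan; the slot is 11 mm wide along x, 33 mm long along y and 24 mm deep, with 3 mm lead-in chamfers.
- pan_load (a point): centre of the pan's black weight pad, on the pan's top surface, moves with the pan; axes as the stage's. 70 mm to the -y side of the slot. The pad measures 76 mm (x) x 83 mm (y), with a 4 mm high rim on its front, rear and -y sides; two weights fit side by side along y.
- green_band (a point): centre of the green band (14 mm high, 22 mm wide) on the face of the scale plate, fixed. The red pointer on the pan stands 3 mm below the pan's top.
- bar: copper-coloured sample bar with a dark band near its upper end: 8 mm (x) x 30 mm (y) x 90 mm (z). Origin: centre of its lower end face, z along its length to the upper end. Symmetric under half turns about z. Its alloy, and so its mass, is not known: between 95 and 250 g. Starts leaning 25 degrees in the cradle, its upper end towards the cradle's -x side.
- cradle: blue cradle, fixed to the bench, base 76 mm (x) x 56 mm (y), holding the bar leaning 25 degrees towards -x. Its pocket, 42 mm wide (y), reaches 17 mm up the bar; a 22 mm wide rest reaches 50 mm up the bar on its -x side, so the 8 mm wide edges of the bar are free above 17 mm. Origin: underside, 20 mm straight below the bar's foot.
- weight_mat: black rubber mat, fixed to the bench, 60 mm (x) x 145 mm (y) x 4 mm thick. Origin: centre of its underside. The weights stand on it in a row along its y, 50 mm apart.
- weight_50: check weight: round, flat foot, upright cylinder with a knob on top; brass-yellow, the smallest, 22 mm diameter, 30 mm high, mass exactly 50 g. Origin: centre of its underside, z up. Starts upright on the weight mat; the three weights change places between starts.
- weight_100: check weight: round, flat foot, upright cylinder with a knob on top; silver-white, the middle one, 27 mm diameter, 35 mm high, mass exactly 100 g. Origin: centre of its underside, z up. Starts upright on the weight mat; the three weights change places between starts.
- weight_200: check weight: round, flat foot, upright cylinder with a knob on top; brass-yellow, the largest, 33 mm diameter, 42 mm high, mass exactly 200 g. Origin: centre of its underside, z up. Starts upright on the weight mat; the three weights change places between starts.
- sticky_pad: bystander, leave it alone: yellow pad of sticky notes, 76 x 76 mm, 9 mm high. Origin: centre of its underside.
- marker_red: bystander, leave it alone: red marker pen lying, 130 mm long along y, 21 mm high. Origin: centre of its underside.
- screwdriver_b: bystander, leave it alone: small blue screwdriver lying, 138 mm long along y, 21 mm high. Origin: centre of its underside.

How it is judged (in metres and radians):
On the way:
1. the bar stands fully down in the slot, let go, the pan at rest, before any weight has been moved (x of bar in the frame of pan_slot between -0.004 and 0.004 m and y of bar in the frame of pan_slot between -0.005 and 0.005 m and z of bar in the frame of pan_slot below 0.004 m and angle between bar's own z axis and vertical below 0.16 rad and contact force between bar and the fingers below 0.05 N and velocity of joint pan between -0.01 and 0.01 m/s and contact force between each of the arm, the fingers and stage below 0.05 N and distance of each of weight_50, weight_100, weight_200 from where it was at the start of the episode below 0.03 m), for 0.2 s.
At the end, for the whole second after the job is handed in: Bar let go in the slot: foot within 4 mm (5 mm along) of the floor centre, tilt under 0.16 rad. Pan at rest, joint pan 0.053 to 0.067 m. Each weight at rest, tilt under 0.15 rad, directly on the pan (within 45 mm of the pad centre in x and y) or over the weight mat (x of bar in the frame of pan_slot between -0.004 and 0.004 m and y of bar in the frame of pan_slot between -0.005 and 0.005 m and z of bar in the frame of pan_slot below 0.004 m and angle between bar's own z axis and vertical below 0.16 rad and contact force between bar and the fingers below 0.05 N and value of joint pan between 0.053 and 0.067 m and velocity of joint pan between -0.005 and 0.005 m/s and angle between each of weight_50, weight_100, weight_200's own z axis and vertical below 0.15 rad and linear speed of each of weight_50, weight_100, weight_200 below 0.02 m/s and ((x of weight_50 in the frame of pan_load between -0.045 and 0.045 m and y of weight_50 in the frame of pan_load between -0.045 and 0.045 m and z of weight_50 in the frame of pan_load between -0.006 and 0.006 m) or (x of weight_50 in the frame of weight_mat between -0.035 and 0.035 m and y of weight_50 in the frame of weight_mat between -0.076 and 0.076 m and z of weight_50 in the frame of weight_mat between -0.01 and 0.01 m)) and ((x of weight_100 in the frame of pan_load between -0.045 and 0.045 m and y of weight_100 in the frame of pan_load between -0.045 and 0.045 m and z of weight_100 in the frame of pan_load between -0.006 and 0.006 m) or (x of weight_100 in the frame of weight_mat between -0.035 and 0.035 m and y of weight_100 in the frame of weight_mat between -0.076 and 0.076 m and z of weight_100 in the frame of weight_mat between -0.01 and 0.01 m)) and ((x of weight_200 in the frame of pan_load between -0.045 and 0.045 m and y of weight_200 in the frame of pan_load between -0.045 and 0.045 m and z of weight_200 in the frame of pan_load between -0.006 and 0.006 m) or (x of weight_200 in the frame of weight_mat between -0.035 and 0.035 m and y of weight_200 in the frame of weight_mat between -0.076 and 0.076 m and z of weight_200 in the frame of weight_mat between -0.01 and 0.01 m))); the robot touches nothing.
It fails at once if the sticky pad, the marker or the screwdriver is moved by more than 30 mm (distance of any of sticky_pad, marker_red, screwdriver_b from where it was at the start of the episode above 0.03 m).
It also fails if it takes over 72 s, if anything falls off the work surface, if the arm or the gripper's body presses on something with over 40 N, if the wrist force passes 120 N, or if a joint passes its speed limit or range.

### The arm

A 6-joint arm with a two-finger parallel gripper is mounted at the origin on a cart in front of the work surface, level with it; the furniture and walls round the work are solid. World frame = base frame: x ahead of the robot, y to its left, z up, the work surface at z = 0. Lengths are in mm, angles in degrees, forces in N, time in s.
With the tool pointing down it reaches from about 350 to 850 mm from the base axis. Payload 8.1 kg.
Tool frame: the origin (TCP) lies on the centre line of the jaws, within the pads' length; the fingertips stand 14 mm ahead of it and the grasp point (between the pads) lies 5 mm behind it; z points along the fingers, y is the line along which they close (so a half turn about z gives the same grasp; the last joint's range is limited). The gripper opens to 85 mm and grips with 20 to 120 N. Pads are 22 mm wide; open, the fingers measure 114 mm over their backs; the gripper's body (76 mm by 85 mm) begins 54 mm behind the grasp point. The pads swing forward as they close: fully open they stand 13 mm farther back than shut.
Start: joints at [64.091, 7.471, 85.268, -0, 87.261, -4.893], TCP at [215.157, 560.101, 245.292] pointing down, gripper open.
Joint ranges: [-169.43, 169.43], [-51.17, 129.36], [1.28, 143.12], [-76.62, 256.62], [0, 156.53], [-152.29, 152.29]. Speed limits (degrees/s): [136.94, 136.94, 159.86, 180, 180, 180].

### API

Orientations are given as [roll, pitch, yaw] about the fixed x, y, z axes, in that order (R = Rz(yaw) Ry(pitch) Rx(roll)).
In Python, from bench import sense, snapshot, camera_info, hand_in gives the robot as it stands. The module is installed in compiled form; this text tells all that it offers.
- The arm moves only by the tool apply_moves, never from a script. Its argument "deltas" is a list of rows, each a list of 7 numbers: the shift along the tool's x, y, z scaled (see below), then the turn, a rotation vector about the tool's x, y, z scaled (see below), then the opening, from 0 (shut) to 1 (fully open). In form: [[dx, dy, dz, ax, ay, az, claw], ...]. A call has 1 to 8 rows; each row shifts and turns the commanded pose from where the row before left it, along the tool's axes as they then stand; what a row does not reach is not made up. The controller multiplies each number of a shift by 0.03 m and each number of a turn by 0.08 rad. A row lasts 1/8 s, in which the tool goes at most 62.5 mm and 10.7 degrees, less where a joint would pass 70% of its speed; a pose out of reach is approached as far as the arm can. A call with a number of a shift or a turn outside -1 to 1 is refused whole. A call with a gripper value outside its range is refused whole. The fingers move at their own pace and stop on an object; "grip_force" is the grip in N (left out, the last holds). Time passes only in rows, so rows that do not move let the fingers close. It gives the time, the measured TCP pose, the force, the opening and the grip force at its end, in the units of the state.
- sense(): the state, without advancing time (a new reading comes with each control period).
- snapshot(name): name is "side" or "top"; returns the picture (480x640x3 uint8, red, green, blue); there is no depth.
- camera_info(name): a dict with "vertical_fov" (degrees; the focal length in pixels is half the picture's height over the tangent of half this angle, whatever the lens; pixels are square), "cx", "cy" (the principal point, pixels), "k1" (the pictures are not rectified: a ray, as slopes to the right and down, at radius r is drawn at 1 + k1 r^2 times it, then the intrinsics apply), "origin" and "rotation" of the camera in the world. Camera axes: x right, y up, looking along -z (the intrinsics and any distortion apply to the point x, -y, -z); pixel columns grow to the right and rows downward; lengths in mm; the calibration is good to about 2 mm. A picture is of the moment at which its call begins. camera_info takes no time and is no camera call.
- hand_in(): hands the job in; it is judged then, once.
The state is a dict: "time": time; "joint_pos": joint angles; "qd": joint speeds; "joint_efforts": joint torques, N m; "tool_pos": TCP position; "tcp_rot": TCP orientation; "ft_force": force on the tool from outside, world axes, zero at the start; "wrist_torque": the same for the moment, N m; "finger_gap": finger opening in mm; "grip_force": force on a finger pad.
Only numpy, scipy, OpenCV 4.12 (cv2) and the standard library are available. Lean on these libraries where they do the work, as an engineer would, in place of code of your own. Each camera call takes 0.05 s, during which the arm holds its last target. There are 200 camera calls.

## Working session

There is one attempt and no reset: what is moved stays moved. The work goes in short steps, Python scripts to look and compute and a tool call to move; the robot and the scene stay as the last step left them, time stands still between calls to the robot, and variables do not carry over. Pictures are saved under pics/ and viewed, at most 10 in all, crops included, and the job is handed in when it is done.

Besides the shell and the picture viewer there is one more tool, called as name(argument=value, ...) on one line, values as JSON. apply_moves: Moves the arm, as the interface text tells. Its arguments: {"type":"object","properties":{"deltas":{"type":"array"},"grip_force":{"type":"number"}},"required":["deltas"]}

```bash
mkdir -p pics
python3 - <<'E'
from bench import *
import cv2
for n in("top","side"):
    cv2.imwrite(f"pics/{n}0.png",snapshot(n)[:,:,::-1]); print(camera_info(n))
print(sense())
E
```

```text
{'vertical_fov': 43.158120895612804, 'cx': 318.6520278364213, 'cy': 243.24251526859678, 'k1': -0.17495472869997014, 'origin': array([ 373.63196773,  182.61534572, 1038.44314273]), 'rotation': array([ 10.35143287,  -0.61534812, -89.31202951])}
{'vertical_fov': 57.02217403151066, 'cx': 323.3167706506584, 'cy': 234.60769845651149, 'k1': 0.0356847034441057, 'origin': array([277.03285707, 868.3798965 , 480.34953214]), 'rotation': array([  63.13728223,    0.26862998, -158.41716229])}
{'time': 0.1, 'joint_pos': array([ 6.40900504e+01,  7.51182204e+00,  8.53239596e+01,  1.30041121e-03,
        8.72626246e+01, -4.89248483e+00]), 'qd': array([-0.06419921, -0.12649098, -0.17777824,  0.05735495, -0.02027983,
        0.02730298]), 'joint_efforts': array([ 1.40235876e-03, -5.70947993e+01, -5.01941121e+01, -1.45142722e-04,
        8.19327281e-03,  1.13704289e-04]), 'tool_pos': array([214.94529575, 559.65873693, 244.32965331]), 'tcp_rot': array([-1.79902063e+02, -9.68678067e-03,  1.58982464e+02]), 'ft_force': array([-0.2562511 ,  0.37495407,  1.3941381 ]), 'wrist_torque': array([-0.03008856, -0.0109747 , -0.00415379]), 'grip_force': 0.0, 'finger_gap': 85.16617490044555}
```

View pics/top0.png

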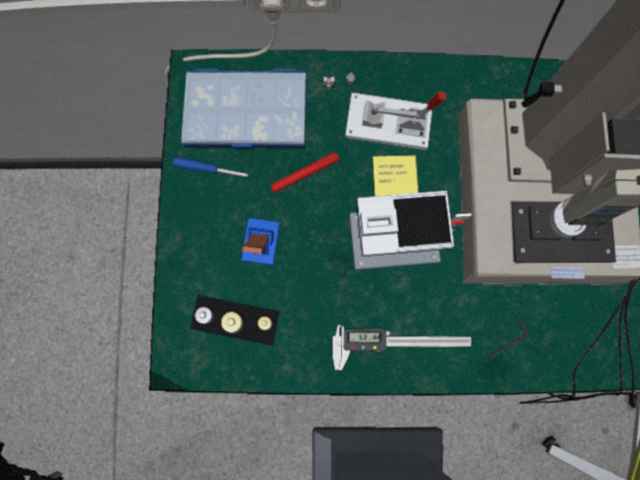

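View pics/side0.png

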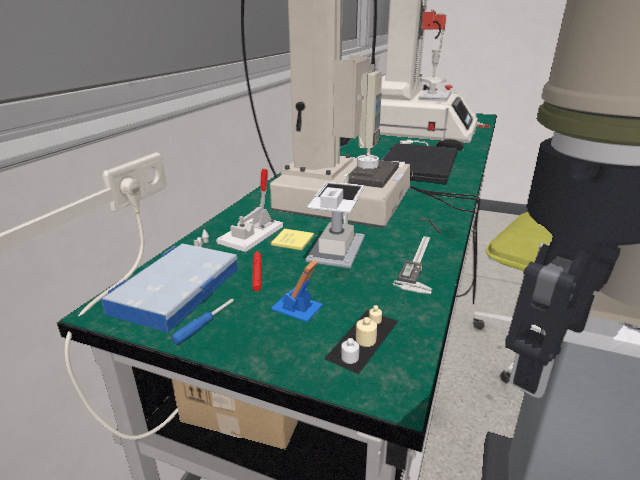

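Overview: the cradle is near top px (260,242), the mat holds silver, large brass and small brass at (203,314), (231,322) and (264,323), and the stage is near (405,230).

```bash
cat > h.py <<'E'
import numpy as np, cv2
from bench import *
from scipy.spatial.transform import Rotation as R
def cam(n):
    c=camera_info(n); f=240/np.tan(np.radians(c['vertical_fov']/2))
    return f,c['cx'],c['cy'],c['k1'],np.array(c['origin']),R.from_euler('xyz',c['rotation'],degrees=True).as_matrix()
def proj(n,P):
    f,cx,cy,k,o,M=cam(n); q=(np.atleast_2d(P)-o)@M; s=np.c_[q[:,0],-q[:,1]]/-q[:,2:3]
    s=s*(1+k*(s**2).sum(1,keepdims=True)); return s*f+[cx,cy]
def ray(n,uv):
    f,cx,cy,k,o,M=cam(n); d=(np.array(uv,float)-[cx,cy])/f; s=d.copy()
    for _ in range(20): s=d/(1+k*(s@s))
    return o,M@np.array([s[0],-s[1],-1])
def atz(n,uv,z):
    o,d=ray(n,uv); return o+d*(z-o[2])/d[2]
def tri(ut,us):
    o1,d1=ray('top',ut);o2,d2=ray('side',us)
    t=np.linalg.lstsq(np.c_[d1,-d2],o2-o1,rcond=None)[0]
    a,b=o1+d1*t[0],o2+d2*t[1]; return (a+b)/2,np.linalg.norm(a-b)
def crop(src,dst,x0,y0,x1,y1,s):
    im=cv2.imread(src)[y0:y1,x0:x1]; im=cv2.resize(im,None,fx=s,fy=s,interpolation=cv2.INTER_CUBIC)
    for u in range((x0+9)//10*10,x1,10):
        cv2.line(im,((u-x0)*s,0),((u-x0)*s,8),(255,255,255),1)
        if u%20==0: cv2.putText(im,str(u),((u-x0)*s-10,18),0,.4,(255,255,255),1)
    for v in range((y0+9)//10*10,y1,10):
        cv2.line(im,(0,(v-y0)*s),(8,(v-y0)*s),(255,255,255),1)
        if v%20==0: cv2.putText(im,str(v),(10,(v-y0)*s+4),0,.4,(255,255,255),1)
    cv2.imwrite(dst,im)
E
python3 - <<'E'
from h import *
crop('pics/top0.png','pics/t1.png',180,210,290,350,4)
crop('pics/top0.png','pics/t2.png',340,180,480,280,5)
a=cv2.imread('pics/t1.png');b=cv2.imread('pics/t2.png')
crop('pics/side0.png','pics/s1.png',260,175,410,375,3)
E
python3 - <<'E'
E
```

```text
(no output)
```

View pics/t1.png

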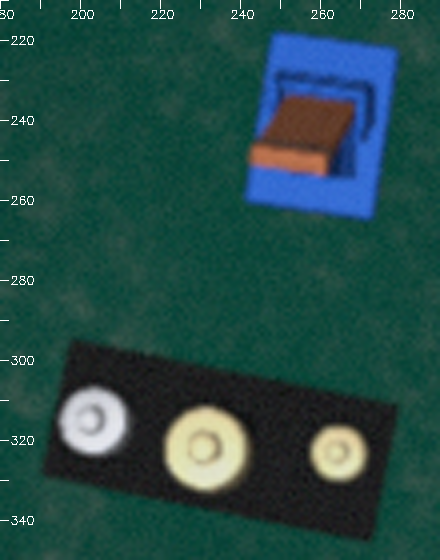

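View pics/t2.png

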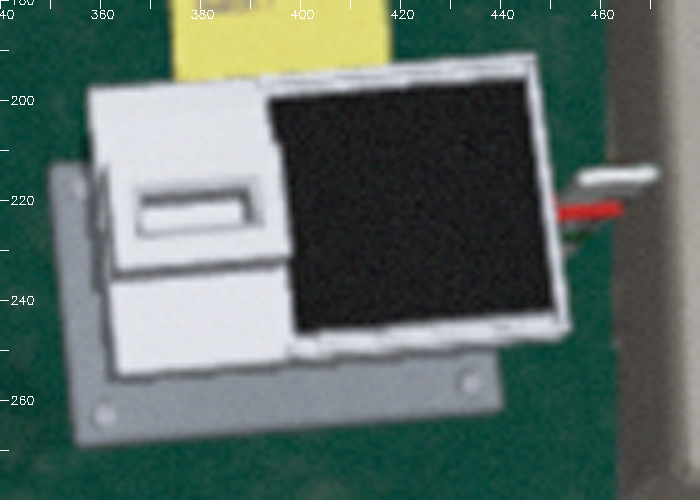

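View pics/s1.png

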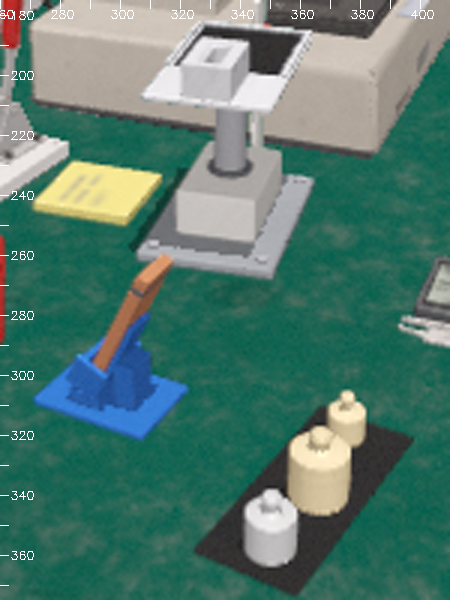

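The crops give usable corners for the pan, the slot, the mat, the cradle base and the bar's end face at about (252,250). The weights in top view are silver at (202.5,315), large brass at (230.5,321.5) and small brass at (264.5,323).

Run:
```python
from h import *
from scipy.optimize import least_squares
def fit(name,obs,x0):
    # obs: (cam, local xyz, uv); unknown x,y,yaw
    def W(p,L): 
        c,s=np.cos(p[2]),np.sin(p[2]); return [p[0]+c*L[0]-s*L[1],p[1]+s*L[0]+c*L[1],L[2]]
    def r(p): return np.concatenate([proj(n,W(p,L))[0]-uv for n,L,uv in obs])
    o=least_squares(r,x0,loss='soft_l1'); print(name,o.x[:2].round(1),np.degrees(o.x[2]).round(2)); print(r(o.x).reshape(-1,2).round(1).tolist())
    return o.x
P=[(45,70,130),(45,-70,130),(-45,-70,130),(-45,70,130)]
fit('pan both',[('top',P[0],(358,197.5)),('top',P[1],(447,191)),('top',P[2],(453.5,246)),('top',P[3],(363.5,255)),
 ('side',P[0],(307,207.5)),('side',P[3],(351,211)),('side',P[2],(364,185.5))],[350,60,0])
S=[(8.5,19.5,154),(8.5,-19.5,154),(-8.5,-19.5,154),(-8.5,19.5,154)]
fit('slot top',[('top',L,u) for L,u in zip(S,[(367,218.5),(390.5,216.5),(392.5,225),(367.5,227)])],[350,60,0])
M=[(30,72.5,4),(30,-72.5,4),(-30,-72.5,4),(-30,72.5,4)]
ot=[('top',L,u) for L,u in zip(M,[(198,295.5),(278.5,311.5),(272,345),(190.5,328.5)])]
os=[('side',L,u) for L,u in zip(M,[(325,358),(368.3,311),(397.3,321),(358.3,373)])]
fit('mat top',ot,[250,300,0]);fit('mat side',os,[250,300,0]);m=fit('mat both',ot+os,[250,300,0])
C=[(38,28,6),(38,-28,6),(-38,-28,6),(-38,28,6)]
oc=[('top',L,u) for L,u in zip(C,[(248.5,218.5),(279.5,222),(273,264.5),(241.5,259.5)])]
# side base: left(+x,+y), bottom(-x,+y), right(-x,-y)
od=[('side',C[0],(272,308.5)),('side',C[3],(307.5,321)),('side',C[2],(322.5,305))]
fit('cr top',oc,[350,250,0]);c=fit('cr both',oc+od,[350,250,0])
print('bar end top',atz('top',(252.3,250),101.6), 'tri',tri((252.3,250),(260+163/3,175+260/3)))
for n,u,z,us in (('100',(202.5,315),39,(350.5,339)),('200',(230.5,321.5),46,(366.7,319)),('50',(264.5,323),34,(375.8,306))):
    print(n,atz('top',u,z).round(1),[x.round(1) for x in tri(u,us)])
```

```text
pan both [574.5  41.2] 5.83
[[-0.3, 0.2], [-0.7, -0.5], [0.3, 0.9], [0.2, -0.1], [-0.0, -2.3], [-0.5, -1.1], [0.2, 0.1]]
slot top [569.3  84.6] -353.03
[[-1.2, -0.9], [1.0, -1.6], [0.4, 0.9], [-0.3, 1.6]]
mat top [427.8 315.4] -10.28
[[-0.9, -1.0], [1.2, -0.4], [0.6, 0.9], [-0.9, 0.4]]
mat side [426.4 318.7] -730.92
[[-0.9, 0.0], [-0.6, -1.3], [1.6, -0.0], [0.3, 0.4]]
mat both [427.3 316.8] -10.39
[[-1.6, -0.8], [0.4, -0.1], [-0.2, 1.2], [-1.8, 0.5], [-0.7, -0.6], [-1.2, -2.1], [1.0, -1.0], [0.6, -0.6]]Traceback (most recent call last):
  File "<stdin>", line 23, in <module>
  File "<stdin>", line 8, in fit
    return func(*args, **kwargs)
    result = trf(vector_fun.fun, vector_fun.jac, x0, f0, J0, lb, ub, ftol, xtol,
                 gtol, max_nfev, x_scale, loss_function, tr_solver,
                 tr_options.copy(), verbose, callback=callback_wrapped)
    return trf_no_bounds(
        fun, jac, x0, f0, J0, ftol, xtol, gtol, max_nfev, x_scale,
        loss_function, tr_solver, tr_options, verbose, callback=callback)
    f_new = fun(x_new)
    self._update_fun()
    ~~~~~~~~~~~~~~~~^^
    self.f = self.fun_wrapped(xp_copy(self.x))
             ~~~~~~~~~~~~~~~~^^^^^^^^^^^^^^^^^
    return np.atleast_1d(self.fun(x))
                         ~~~~~~~~^^^
    return self.f(x, *self.args, **self.kwargs)
           ~~~~~~^^^^^^^^^^^^^^^^^^^^^^^^^^^^^^
  File "<stdin>", line 7, in r
  File "h.py", line 8, in proj
    f,cx,cy,k,o,M=cam(n); q=(np.atleast_2d(P)-o)@M; s=np.c_[q[:,0],-q[:,1]]/-q[:,2:3]
                  ~~~^^^
  File "h.py", line 5, in cam
    c=camera_info(n); f=240/np.tan(np.radians(c['vertical_fov']/2))
ValueError: time passes only in moves, steps and waits
```

```bash
sed -i 's/^def cam(n):/from functools import lru_cache\n@lru_cache\ndef cam(n):/' h.py
python3 - <<'E'
from h import *
from scipy.optimize import least_squares
print(sense()['time'])
def fit(name,obs,x0):
    def W(p,L): 
        c,s=np.cos(p[2]),np.sin(p[2]); return [p[0]+c*L[0]-s*L[1],p[1]+s*L[0]+c*L[1],L[2]]
    def r(p): return np.concatenate([proj(n,W(p,L))[0]-uv for n,L,uv in obs])
    o=least_squares(r,x0,loss='soft_l1'); print(name,o.x[:2].round(1),np.degrees(o.x[2]).round(2)); print(r(o.x).reshape(-1,2).round(1).tolist())
    return o.x
C=[(38,28,6),(38,-28,6),(-38,-28,6),(-38,28,6)]
oc=[('top',L,u) for L,u in zip(C,[(248.5,218.5),(279.5,222),(273,264.5),(241.5,259.5)])]
od=[('side',C[0],(272,308.5)),('side',C[3],(307.5,321)),('side',C[2],(322.5,305))]
fit('cr top',oc,[560,270,0]);c=fit('cr both',oc+od,[560,270,0])
print('bar end top',atz('top',(252.3,250),101.6), 'tri',tri((252.3,250),(260+163/3,175+260/3)))
for n,u,z,us in (('100',(202.5,315),39,(350.5,339)),('200',(230.5,321.5),46,(366.7,319)),('50',(264.5,323),34,(375.8,306))):
    print(n,atz('top',u,z).round(1),[x.round(1) for x in tri(u,us)])
E
```

```text
0.1
cr top [565.  274.4] -7.31
[[-0.3, -1.0], [0.4, -0.1], [0.2, 0.2], [-0.3, 0.6]]
cr both [564.6 275.1] -7.33
[[-0.7, -0.8], [-0.0, 0.1], [-0.2, 0.4], [-0.8, 0.8], [-0.8, -2.0], [0.0, -1.9], [0.7, -2.8]]
bar end top [532.65068161 278.49978957 101.6       ] tri (array([530.57215695, 277.72020618, 104.35965275]), np.float64(3.3096598382662648))
100 [433.3 364.3  39. ] [array([433.8, 364.8,  36.7]), np.float64(0.8)]
200 [423.2 316.5  46. ] [array([423.3, 316.9,  42.8]), np.float64(0.1)]
50 [422.3 261.7  34. ] [array([422.7, 262. ,  30.8]), np.float64(0.5)]
```

```bash
cat >> h.py <<'E'
def down(yaw,tilt=0):  # tool pointing down, tool y at world angle yaw-90; tilt leans the tool back (bar cradle)
    return R.from_euler('xyz',[180,0,yaw],degrees=True)*R.from_euler('y',tilt,degrees=True)
def plan(wps,start=None):
    """wps: (pos,Rot,nrows,claw); prints rows of 7, and end"""
    if start is None:
        s=sense(); p=np.array(s['tool_pos']); q=R.from_euler('xyz',s['tcp_rot'],degrees=True)
    else: p,q=start
    for P,Q,n,cl in wps:
        rows=[]
        for k in range(n):
            f=1/(n-k); a=np.round(q.inv().apply((np.array(P)-p)*f)/30,2); w=np.round((q.inv()*Q).as_rotvec()*f/.08,2)
            rows.append([*a.tolist(),*w.tolist(),cl]); p=p+q.apply(a*30); q=q*R.from_rotvec(w*.08)
        print('\n'.join(str(r).replace(' ','') for r in rows)+',', '->',p.round(1),q.as_euler('xyz',degrees=True).round(1))
E
python3 - <<'E'
from h import *
for t in(25,-25):print(down(172.7,t).as_matrix().round(3).tolist())
u=np.array([-.419,.0537,.906]); T=np.array([545.1,276.6,74.4])
t=25 if down(172.7,25).as_matrix()[0,2]>0 else -25; print(t)
plan([(T+90*u,down(172.7,t),16,.7),(T,down(172.7,t),6,.7)])
E
```

```text
[[-0.899, 0.127, -0.419], [0.115, 0.992, 0.054], [0.423, 0.0, -0.906]]
[[-0.899, 0.127, 0.419], [0.115, 0.992, -0.054], [-0.423, 0.0, -0.906]]
-25
[-0.78,-0.32,0.18,-0.04,-0.34,-0.18,0.7]
[-0.77,-0.33,0.2,-0.04,-0.34,-0.18,0.7]
[-0.76,-0.35,0.22,-0.04,-0.34,-0.18,0.7]
[-0.74,-0.36,0.24,-0.04,-0.34,-0.18,0.7]
[-0.73,-0.37,0.26,-0.04,-0.34,-0.18,0.7]
[-0.72,-0.38,0.28,-0.04,-0.34,-0.19,0.7]
[-0.71,-0.39,0.3,-0.04,-0.34,-0.18,0.7]
[-0.69,-0.4,0.32,-0.04,-0.34,-0.19,0.7]
[-0.68,-0.41,0.34,-0.04,-0.34,-0.18,0.7]
[-0.66,-0.43,0.35,-0.05,-0.34,-0.19,0.7]
[-0.64,-0.44,0.37,-0.04,-0.34,-0.18,0.7]
[-0.63,-0.45,0.38,-0.05,-0.34,-0.19,0.7]
[-0.61,-0.46,0.4,-0.04,-0.34,-0.18,0.7]
[-0.59,-0.46,0.41,-0.05,-0.34,-0.19,0.7]
[-0.57,-0.48,0.43,-0.04,-0.34,-0.18,0.7]
[-0.56,-0.48,0.45,-0.05,-0.33,-0.19,0.7], -> [507.6 281.5 155.9] [180.   25.  172.7]
[0.0,-0.0,0.5,0.0,-0.0,0.0,0.7]
[0.0,-0.0,0.5,0.0,-0.0,0.0,0.7]
[0.0,-0.0,0.5,0.0,-0.0,0.0,0.7]
[0.0,-0.0,0.5,0.0,-0.0,0.0,0.7]
[0.0,-0.0,0.5,0.0,-0.0,0.0,0.7]
[0.0,-0.0,0.49,0.0,-0.0,0.0,0.7], -> [545.2 276.7  74.6] [180.   25.  172.7]
```

apply_moves(deltas=[[-0.78, -0.32, 0.18, -0.04, -0.34, -0.18, 0.7], [-0.77, -0.33, 0.2, -0.04, -0.34, -0.18, 0.7], [-0.76, -0.35, 0.22, -0.04, -0.34, -0.18, 0.7], [-0.74, -0.36, 0.24, -0.04, -0.34, -0.18, 0.7], [-0.73, -0.37, 0.26, -0.04, -0.34, -0.18, 0.7], [-0.72, -0.38, 0.28, -0.04, -0.34, -0.19, 0.7], [-0.71, -0.39, 0.3, -0.04, -0.34, -0.18, 0.7], [-0.69, -0.4, 0.32, -0.04, -0.34, -0.19, 0.7]])

```text
time: 1.1
tool_pos: [361.9, 420.2, 200.8]
tcp_rot: [179.3, 12.6, 165.7]
ft_force: [-0.3, -0.6, 0.1]
finger_gap: 60.0
grip_force: 0.0
```

apply_moves(deltas=[[-0.68, -0.41, 0.34, -0.04, -0.34, -0.18, 0.7], [-0.66, -0.43, 0.35, -0.05, -0.34, -0.19, 0.7], [-0.64, -0.44, 0.37, -0.04, -0.34, -0.18, 0.7], [-0.63, -0.45, 0.38, -0.05, -0.34, -0.19, 0.7], [-0.61, -0.46, 0.4, -0.04, -0.34, -0.18, 0.7], [-0.59, -0.46, 0.41, -0.05, -0.34, -0.19, 0.7], [-0.57, -0.48, 0.43, -0.04, -0.34, -0.18, 0.7], [-0.56, -0.48, 0.45, -0.05, -0.33, -0.19, 0.7]])

```text
time: 2.1
tool_pos: [508.1, 281.4, 155.9]
tcp_rot: [179.9, 25.0, 172.7]
ft_force: [0.1, 0.1, -0.9]
finger_gap: 60.0
grip_force: 0.0
```

apply_moves(deltas=[[0, 0, 0, 0, 0, 0, 0.7], [0, 0, 0, 0, 0, 0, 0.7]])

```text
time: 2.35
tool_pos: [507.5, 282.4, 156.6]
tcp_rot: [179.9, 25.0, 172.6]
ft_force: [0.6, 0.2, 1.1]
finger_gap: 59.3
grip_force: 0.0
```

Run:
```python
from h import *
for n in("top","side"): cv2.imwrite(f"pics/{n}1.png",snapshot(n)[:,:,::-1])
crop('pics/top1.png','pics/t3.png',190,170,320,320,3);crop('pics/side1.png','pics/s3.png',240,170,370,320,3)
cv2.imwrite('pics/c3.png',np.hstack([cv2.imread('pics/t3.png'),cv2.imread('pics/s3.png')]))
u=np.array([-.419,.0537,.906]); T=np.array([545.1,276.6,74.4])
s=sense();print(s['tool_pos'],s['tcp_rot'],s['ft_force'],s['time'])
plan([(T,down(172.7,-25),6,.7)])
```

```text
[507.61867802 282.83711697 156.99205615] [179.86216691  25.00704551 172.69059027] [-0.44851073  0.59318328  0.17523104] 2.45
[0.0,-0.01,0.5,0.0,0.0,-0.0,0.7]
[0.0,-0.01,0.51,0.01,0.0,-0.0,0.7]
[0.0,-0.01,0.5,0.0,0.0,-0.0,0.7]
[0.01,-0.01,0.51,0.01,0.0,-0.0,0.7]
[0.0,-0.01,0.5,0.0,0.0,-0.0,0.7]
[0.01,-0.0,0.51,0.01,0.0,-0.0,0.7], -> [545.  276.7  74.4] [180.   25.  172.7]
```

View pics/c3.png

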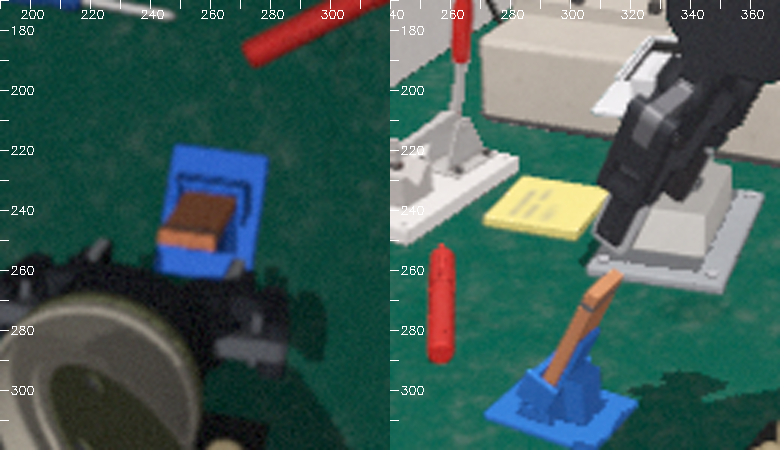

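The gripper, with its fingers near side px (308,240), is in line with the bar end at (316,262). I'll advance and close.

apply_moves(deltas=[[0, 0, 0.5, 0, 0, 0, 0.7], [0, 0, 0.5, 0, 0, 0, 0.7], [0, 0, 0.5, 0, 0, 0, 0.7], [0, 0, 0.5, 0, 0, 0, 0.7], [0, 0, 0.5, 0, 0, 0, 0.7], [0, 0, 0.5, 0, 0, 0, 0.7], [0, 0, 0, 0, 0, 0, 0.7]], grip_force=30)

```text
time: 3.32
tool_pos: [545.1, 276.7, 73.2]
tcp_rot: [-180.0, 24.9, 172.7]
ft_force: [-0.4, 0.4, 1.0]
finger_gap: 59.6
grip_force: 0.0
```

apply_moves(deltas=[[0, 0, 0, 0, 0, 0, 0.5], [0, 0, 0, 0, 0, 0, 0.4], [0, 0, 0, 0, 0, 0, 0.3], [0, 0, 0, 0, 0, 0, 0.2], [0, 0, 0, 0, 0, 0, 0.2], [0, 0, 0, 0, 0, 0, 0.2]], grip_force=30)

```text
time: 4.08
tool_pos: [546.0, 277.8, 76.0]
tcp_rot: [179.8, 25.1, 172.7]
ft_force: [-4.2, 0.1, 6.4]
finger_gap: 29.8
grip_force: 29.9
```

Run:
```python
from h import *
for n in("side",): cv2.imwrite(f"pics/{n}2.png",snapshot(n)[:,:,::-1])
crop('pics/side2.png','pics/s4.png',240,220,370,330,5)
s=sense();print(s)
```

```text
{'time': 4.125, 'joint_pos': array([ 30.67365558,   3.11754213, 112.26896658, -20.99064877,
        46.25333333, -39.87523849]), 'qd': array([ 0.00475266,  0.00548824,  0.01339984,  0.05166513,  0.01050469,
       -0.01419501]), 'joint_efforts': array([-9.95326079e-01, -4.55137181e+01, -4.39779067e+01, -1.72641344e+00,
       -2.38286667e+00,  2.20410177e-03]), 'tool_pos': array([545.99118269, 277.82920575,  75.99773286]), 'tcp_rot': array([179.84570249,  25.07034322, 172.66941059]), 'ft_force': array([-3.86687243,  0.20513729,  6.02851022]), 'wrist_torque': array([-0.14055675,  0.38030414, -0.07790448]), 'grip_force': 29.93237793445587, 'finger_gap': 29.515329411083027}
```

View pics/s4.png

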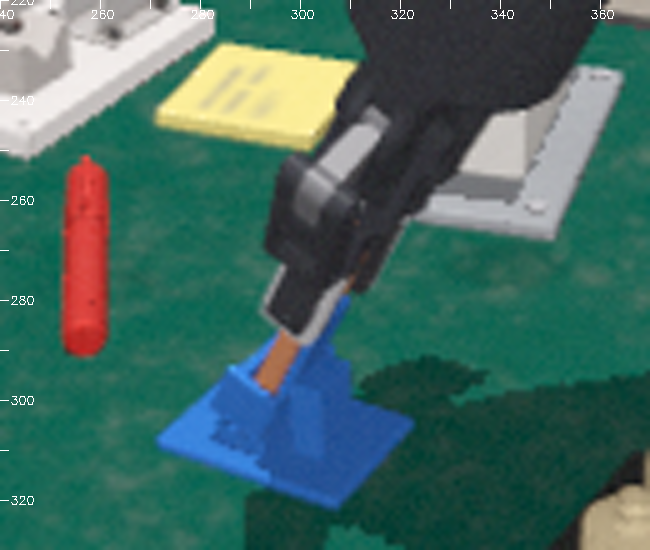

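The bar is held at a gap of 29.5 mm (side px 297,285). I'll lift it along its axis, then turn it upright over the slot.

Run:
```python
from h import *
u=np.array([-.419,.0537,.906]); T=np.array([546,277.8,76])
plan([(T+54*u,down(172.7,-25),4,.2),((550,230,226),down(178,-8),7,.2),((570,85,228),down(186,0),10,.2)])
```

```text
[-0.0,0.0,-0.45,0.01,0.0,-0.0,0.2]
[-0.0,0.0,-0.45,0.01,0.01,-0.0,0.2]
[-0.0,0.0,-0.45,0.01,0.0,-0.0,0.2]
[-0.0,0.0,-0.45,0.0,0.01,-0.01,0.2], -> [523.3 280.7 124.9] [-180.    25.   172.7]
[-0.35,-0.22,-0.37,-0.05,0.53,-0.16,0.2]
[-0.33,-0.23,-0.39,-0.05,0.53,-0.16,0.2]
[-0.31,-0.23,-0.4,-0.05,0.53,-0.16,0.2]
[-0.28,-0.23,-0.41,-0.04,0.53,-0.16,0.2]
[-0.26,-0.23,-0.42,-0.05,0.53,-0.16,0.2]
[-0.25,-0.23,-0.44,-0.05,0.53,-0.15,0.2]
[-0.22,-0.24,-0.45,-0.04,0.52,-0.16,0.2], -> [550.  230.  226.1] [-180.    8.  178.]
[-0.08,-0.48,0.01,-0.01,0.17,-0.17,0.2]
[-0.08,-0.48,0.0,-0.01,0.17,-0.17,0.2]
[-0.07,-0.48,0.0,-0.01,0.18,-0.18,0.2]
[-0.06,-0.48,0.0,-0.01,0.17,-0.17,0.2]
[-0.06,-0.49,0.0,-0.01,0.18,-0.18,0.2]
[-0.05,-0.49,-0.0,-0.01,0.17,-0.17,0.2]
[-0.04,-0.49,-0.0,-0.02,0.18,-0.18,0.2]
[-0.04,-0.49,-0.0,-0.01,0.17,-0.17,0.2]
[-0.03,-0.48,-0.01,-0.02,0.18,-0.18,0.2]
[-0.02,-0.49,-0.01,-0.01,0.17,-0.17,0.2], -> [569.9  84.9 228.1] [-180.    0. -174.]
```

apply_moves(deltas=[[0, 0, -0.45, 0, 0, 0, 0.2], [0, 0, -0.45, 0, 0, 0, 0.2], [0, 0, -0.45, 0, 0, 0, 0.2], [0, 0, -0.45, 0, 0, 0, 0.2], [-0.35, -0.22, -0.37, -0.05, 0.53, -0.16, 0.2], [-0.33, -0.23, -0.39, -0.05, 0.53, -0.16, 0.2], [-0.31, -0.23, -0.4, -0.05, 0.53, -0.16, 0.2], [-0.28, -0.23, -0.41, -0.04, 0.53, -0.16, 0.2]], grip_force=50)

```text
time: 5.12
tool_pos: [537.3, 251.0, 181.9]
tcp_rot: [-179.9, 15.1, 175.9]
ft_force: [0.2, -0.5, -2.6]
finger_gap: 29.1
grip_force: 51.2
```

apply_moves(deltas=[[-0.26, -0.23, -0.42, -0.05, 0.53, -0.16, 0.2], [-0.25, -0.23, -0.44, -0.05, 0.53, -0.15, 0.2], [-0.22, -0.24, -0.45, -0.04, 0.52, -0.16, 0.2], [-0.08, -0.48, 0.01, -0.01, 0.17, -0.17, 0.2], [-0.08, -0.48, 0, -0.01, 0.17, -0.17, 0.2], [-0.07, -0.48, 0, -0.01, 0.18, -0.18, 0.2], [-0.06, -0.48, 0, -0.01, 0.17, -0.17, 0.2]])

```text
time: 6.0
tool_pos: [556.6, 171.5, 225.4]
tcp_rot: [-179.9, 4.8, -178.8]
ft_force: [-1.2, 0.3, -2.3]
finger_gap: 29.2
grip_force: 51.2
```

apply_moves(deltas=[[-0.06, -0.49, 0, -0.01, 0.18, -0.18, 0.2], [-0.05, -0.49, 0, -0.01, 0.17, -0.17, 0.2], [-0.04, -0.49, 0, -0.02, 0.18, -0.18, 0.2], [-0.04, -0.49, 0, -0.01, 0.17, -0.17, 0.2], [-0.03, -0.48, -0.01, -0.02, 0.18, -0.18, 0.2], [-0.02, -0.49, -0.01, -0.01, 0.17, -0.17, 0.2], [0, 0, 0, 0, 0, 0, 0.2], [0, 0, 0, 0, 0, 0, 0.2]])

```text
time: 7.0
tool_pos: [569.1, 84.9, 226.7]
tcp_rot: [179.9, 0.0, -174.0]
ft_force: [-0.3, 1.2, -2.1]
finger_gap: 29.4
grip_force: 51.2
```

Run:
```python
from h import *
for n in("top","side"): cv2.imwrite(f"pics/{n}3.png",snapshot(n)[:,:,::-1])
s=sense();print(s['tool_pos'],s['tcp_rot'],s['ft_force'],s['wrist_torque'],s['finger_gap'],s['time'])
crop('pics/top3.png','pics/t5.png',340,170,470,270,3);crop('pics/side3.png','pics/s5.png',290,120,390,240,5)
a=cv2.imread('pics/t5.png');b=cv2.imread('pics/s5.png');a=a[:,:280];c=np.zeros((600,780,3),np.uint8);c[:a.shape[0],:a.shape[1]]=a;c[:,280:]=b
cv2.imwrite('pics/c5.png',c)
```

```text
[569.17944942  85.06604351 226.83397022] [ 1.79903531e+02  5.78752761e-02 -1.73967297e+02] [-0.09039021 -0.08075144 -2.15364707] [-0.02336093  0.00684996  0.06471033] 29.215603247908888 7.1
```

View pics/c5.png

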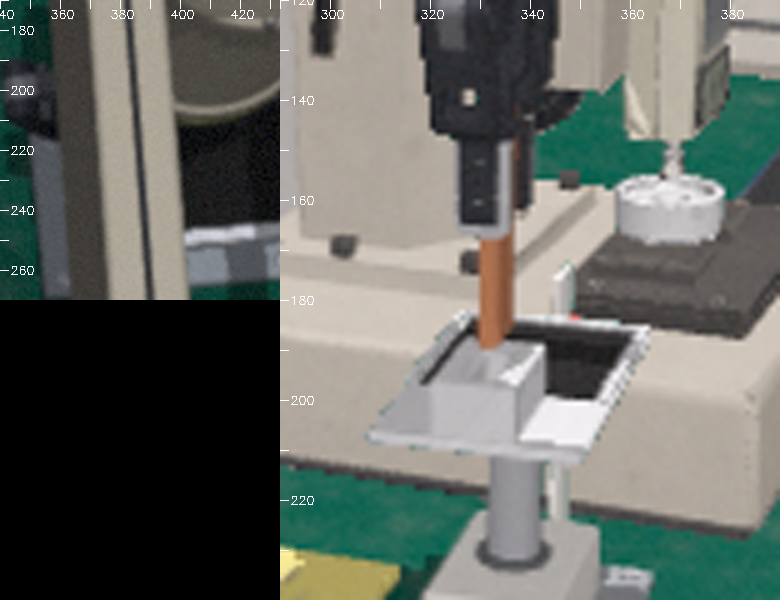

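The bar hangs upright over the block, with its foot's near-left corner at side px (330,189.5) and its right corner at (336.5,186.5). The arm hides the slot in the top view, so I'll compare the side view with predictions.

```bash
python3 - <<'E'
from h import *
Rz=R.from_euler('z',6,degrees=True)
b=np.array([569.2,85,166])
print('bar foot ++,-+,--',proj('side',b+Rz.apply([[4,15,0],[-4,15,0],[-4,-15,0]])).round(1).tolist())
pan=np.array([574.5,41.2,0])
blk=[[17,70,154],[-17,70,154],[-17,18,154],[17,18,154],[-17,70,130],[17,70,130]]
print('block top ++,-+,--,+-; foot -+,++',proj('side',pan+Rz.apply(blk)).round(1).tolist())
print('pan corners ++,-+,--,+-',proj('side',pan+Rz.apply([[45,70,130],[-45,70,130],[-45,-70,130],[45,-70,130]])).round(1).tolist())
print('slot mouth',proj('side',pan+Rz.apply([[8.5,63.5,154],[-8.5,63.5,154],[-8.5,24.5,154],[8.5,24.5,154]])).round(1).tolist())
E
python3 - <<'E'
import sys; sys.path.insert(0,'.')
from h import *
crop('pics/side3.png','pics/s6.png',300,170,370,220,11)
E
```

```text
bar foot ++,-+,-- [[328.4, 188.5], [332.3, 188.9], [336.0, 183.8]]
block top ++,-+,--,+-; foot -+,++ [[320.3, 195.5], [337.0, 197.2], [343.1, 188.0], [327.2, 186.5], [336.8, 208.4], [320.4, 206.7]]
pan corners ++,-+,--,+- [[307.1, 205.3], [350.6, 209.9], [364.1, 185.6], [325.4, 182.1]]
slot mouth [[325.3, 194.7], [333.6, 195.6], [338.3, 188.7], [330.3, 188.0]]
```

View pics/s6.png

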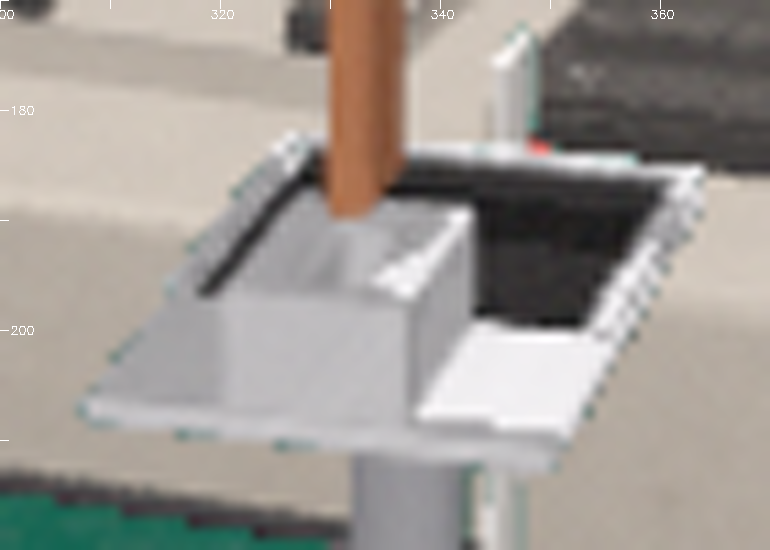

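apply_moves(deltas=[[-0.08, 0, 0, 0, 0, 0, 0.2], [0, 0, 0.15, 0, 0, 0, 0.2], [0, 0, 0.15, 0, 0, 0, 0.2], [0, 0, 0.1, 0, 0, 0, 0.2], [0, 0, 0.1, 0, 0, 0, 0.2], [0, 0, 0.1, 0, 0, 0, 0.2], [0, 0, 0, 0, 0, 0, 0.2], [0, 0, 0, 0, 0, 0, 0.2]])

```text
time: 8.1
tool_pos: [572.0, 84.6, 209.0]
tcp_rot: [179.9, 0.1, -174.0]
ft_force: [0.8, 0.3, -1.5]
finger_gap: 29.6
grip_force: 51.2
```

Run:
```python
from h import *
cv2.imwrite(f"pics/side4.png",snapshot('side')[:,:,::-1])
s=sense();print(s['tool_pos'],s['ft_force'],s['time'])
crop('pics/side4.png','pics/s7.png',300,150,370,220,8)
print(proj('side',[[569,85,150],[569,85,220]]))
```

```text
[572.05780282  84.60633307 209.12474198] [ 0.32162463 -1.06455285 -2.21762365] 8.15
[[332.31291834 193.58904342]
 [332.48097969 160.06319479]]
```

View pics/s7.png

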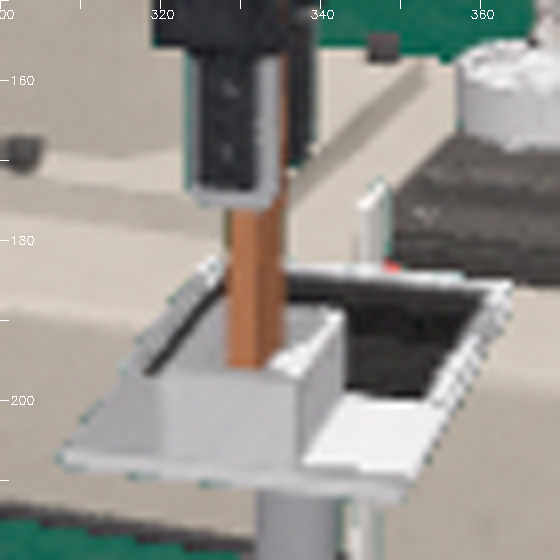

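The bar foot has entered the slot mouth (near face around side px 330,195) and the pan hasn't moved: its corner is still at (307.5,207). I've now viewed all 10 pictures, so from here I'll use image code and forces.

apply_moves(deltas=[[0, 0, 0.12, 0, 0, 0, 0.2], [0, 0, 0.12, 0, 0, 0, 0.2], [0, 0, 0.12, 0, 0, 0, 0.2], [0, 0, 0.12, 0, 0, 0, 0.2], [0, 0, 0.1, 0, 0, 0, 0.2], [0, 0, 0, 0, 0, 0, 0.2], [0, 0, 0, 0, 0, 0, 0.2]])

```text
time: 9.02
tool_pos: [572.0, 84.6, 191.7]
tcp_rot: [179.9, 0.1, -174.0]
ft_force: [0.0, -0.5, -2.6]
finger_gap: 29.1
grip_force: 51.2
```

```bash
cat >> h.py <<'E'
def panshift(ref,img,lim=60):
    """track pan front-left patch (white rim corner) vertically: best (du,dv,score)"""
    a=cv2.cvtColor(cv2.imread(ref),cv2.COLOR_BGR2GRAY); b=cv2.cvtColor(cv2.imread(img),cv2.COLOR_BGR2GRAY)
    t=a[198:212,340:362] if 0 else a[200:213,304:336]
    s=b[196:213+lim,300:340]; r=cv2.matchTemplate(s,t,cv2.TM_CCOEFF_NORMED)
    _,m,_,l=cv2.minMaxLoc(r); y=l[1]; 
    if 0<y<r.shape[0]-1:
        p,q,w=r[y-1:y+2,l[0]]; y+= (p-w)/(2*(p-2*q+w))
    return l[0]-4,round(float(y-4),2),round(float(m),3)
E
python3 - <<'E'
from h import *
cv2.imwrite("pics/side5.png",snapshot('side')[:,:,::-1])
s=sense();print(s['tool_pos'],s['ft_force'],s['time'])
for i in(3,4,5):print(panshift('pics/side0.png',f'pics/side{i}.png'))
E
```

```text
[572.1018681   84.6283845  191.75944431] [ 0.12251156  0.85219908 -3.05063365] 9.075
(-3, 54.35, 0.755)
(-3, 54.35, 0.756)
(-3, 54.33, 0.76)
```

```bash
python3 - <<'E'
import re
s=open('h.py').read()
s=s[:s.index('def panshift')]+'''def panshift(ref,img,lim=45,box=(305,196,348,216)):
    a=cv2.imread(ref);b=cv2.imread(img);x0,y0,x1,y1=box
    r=cv2.matchTemplate(b[y0-6:y1+lim,x0-3:x1+3],a[y0:y1,x0:x1],cv2.TM_CCOEFF_NORMED)
    _,m,_,l=cv2.minMaxLoc(r); y=l[1]
    if 0<y<r.shape[0]-1:
        p,q,w=r[y-1:y+2,l[0]]; y+=(p-w)/(2*(p-2*q+w))
    return l[0]-3,round(float(y-6),2),round(float(m),3)
'''
open('h.py','w').write(s)
E
python3 - <<'E'
from h import *
for r in(0,3):
  for i in(3,4,5):print(r,panshift(f'pics/side{r}.png',f'pics/side{i}.png'))
E
```

```text
0 (0, 0.16, 0.799)
0 (0, 0.19, 0.797)
0 (0, 0.27, 0.792)
3 (0, 0.01, 1.0)
3 (0, 0.03, 0.998)
3 (0, 0.12, 0.978)
```

The pan is still at its empty level with the foot at about 131 mm, so the bar is in the slot. I'll release it, then rise.

apply_moves(deltas=[[0, 0, 0, 0, 0, 0, 0.45], [0, 0, 0, 0, 0, 0, 0.55], [0, 0, 0, 0, 0, 0, 0.55], [0, 0, -0.3, 0, 0, 0, 0.55], [0, 0, -0.6, 0, 0, 0, 0.55], [0, 0, -0.8, 0, 0, 0, 0.55], [0, 0, -0.8, 0, 0, 0, 0.55], [0, 0, -0.6, 0, 0, 0, 0.55]])

```text
time: 10.07
tool_pos: [572.5, 84.5, 287.4]
tcp_rot: [179.9, 0.2, -174.0]
ft_force: [0.5, 0.4, -0.0]
finger_gap: 47.3
grip_force: 0.0
```

apply_moves(deltas=[[-0.2, 0.8, 0, 0, 0, 0, 0.55], [0.2, 0.8, 0, 0, 0, 0, 0.55], [0.5, 0.8, 0, 0, 0, 0, 0.55], [0.5, 0.8, 0, 0, 0, 0, 0.55], [0.5, 0.8, 0, 0, 0, 0, 0.55], [0.5, 0.8, 0, 0, 0, 0, 0.55], [0.5, 0.8, 0, 0, 0, 0, 0.55], [0.5, 0.8, 0, 0, 0, 0, 0.55]])

```text
time: 11.08
tool_pos: [461.8, 266.8, 285.6]
tcp_rot: [179.9, 0.1, -174.0]
ft_force: [-0.7, 0.7, 0.0]
finger_gap: 47.1
grip_force: 0.0
```

apply_moves(deltas=[[0, 0, 0, 0, 0, 0, 0.55], [0, 0, 0, 0, 0, 0, 0.55], [0, 0, 0, 0, 0, 0, 0.55], [0, 0, 0, 0, 0, 0, 0.55]])

```text
time: 11.58
tool_pos: [462.7, 265.4, 284.7]
tcp_rot: [179.9, 0.1, -174.1]
ft_force: [0.7, 0.4, 0.2]
finger_gap: 47.3
grip_force: 0.0
```

Run:
```python
from h import *
for n in("top","side"): cv2.imwrite(f"pics/{n}6.png",snapshot(n)[:,:,::-1])
s=sense();print(s['tool_pos'],s['tcp_rot'],s['ft_force'],s['time'])
for r in(0,3): print(panshift(f'pics/side{r}.png','pics/side6.png'))
print([proj('side',[573,60,z])[0].round(1).tolist() for z in(130,110,100,90,80)])
im=cv2.imread('pics/side6.png').astype(int);B,G,Rr=im[...,0],im[...,1],im[...,2]
red=(Rr>150)&(G<80)&(B<80); ys,xs=np.nonzero(red[150:260,330:370]); print('red',xs.mean()+330 if len(xs) else 0,ys.mean()+150 if len(ys) else 0,len(xs))
cop=(Rr-B>50)&(Rr<235)&(Rr-G>25)
ys,xs=np.nonzero(cop[150:260,310:360]);ys+=150;xs+=310
for v in range(ys.min(),ys.max()+1,3): k=xs[ys==v]; print(v,k.min() if len(k) else 0,k.max() if len(k) else 0,end='; ')
```

```text
[462.55379996 265.60841143 284.62087545] [ 1.79927355e+02  5.97078319e-02 -1.74041212e+02] [-0.50796197  0.86193591 -0.06933127] 11.675
(1, 21.57, 0.644)
(3, 21.69, 0.482)
[[334.7, 198.1], [334.6, 206.9], [334.6, 211.3], [334.5, 215.5], [334.5, 219.8]]
red 348.0 202.0 1
182 332 334; 185 329 334; 188 328 332; 191 333 334; 194 328 334; 197 328 334; 200 328 334; 203 328 349; 206 328 334; 209 328 334; 212 328 334; 215 328 333;
```

Run:
```python
from h import *
for i in(0,3,4,6):
    im=cv2.imread(f'pics/side{i}.png').astype(float); w=np.clip(im[...,2]-np.maximum(im[...,0],im[...,1])-25,0,None)
    w[:, :343]=0;w[:,358:]=0;w[:175]=0;w[235:]=0
    ys,xs=np.nonzero(w); k=w[ys,xs]
    print(i,'red',round((xs*k).sum()/k.sum(),2),round((ys*k).sum()/k.sum(),2),len(k),sorted(zip(-k,ys,xs))[:6] if i==6 else '')
# pointer tip approx local (x?, -72), find via ray: point on pan end
c=np.array([574.5,41.2,0]);Rz=R.from_euler('z',6,degrees=True)
for x in(-10,0,10): print(x,[proj('side',c+Rz.apply([x,-76,127-s]))[0].round(1).tolist() for s in(0,40,45)])
for b in((303,202,320,212),(338,203,356,214),(357,181,368,192),(318,193,346,209)):
    for r in(0,3): print(b,r,panshift(f'pics/side{r}.png','pics/side6.png',35,b))
a=np.array([569.7,85,0])
for s in(35,40,45,50): print(s,proj('side',a+Rz.apply([[4,15,220-s],[-4,-15,220-s]])).round(1).tolist(),'block ++ -+ --',proj('side',c+Rz.apply([[17,70,154-s],[-17,70,154-s]])).round(1).tolist())
g=cv2.imread('pics/side6.png'); print(g[176:222,331].tolist())
print('pan edge col 325', g[205:240,325,1].tolist()); g=cv2.imread('pics/side3.png'); print(g[188:220,325,1].tolist())
```

```text
0 red 348.53 182.9 3 
3 red 348.54 182.91 3 
4 red 348.52 182.89 3 
6 red 348.35 202.4 4 [(np.float64(-90.0), np.int64(202), np.int64(348)), (np.float64(-83.0), np.int64(203), np.int64(348)), (np.float64(-69.0), np.int64(202), np.int64(349)), (np.float64(-25.0), np.int64(203), np.int64(349))]
-10 [[349.4, 184.6], [349.0, 200.9], [349.0, 202.9]]
0 [[345.1, 184.2], [344.8, 200.4], [344.8, 202.4]]
10 [[340.9, 183.8], [340.6, 200.0], [340.6, 202.0]]
(303, 202, 320, 212) 0 (0, 21.64, 0.791)
(303, 202, 320, 212) 3 (-1, 20.69, 0.288)
(338, 203, 356, 214) 0 (-1, 22.39, 0.862)
(338, 203, 356, 214) 3 (-2, 24.82, 0.896)
(357, 181, 368, 192) 0 (-2, 0.11, 0.758)
(357, 181, 368, 192) 3 (-2, 0.17, 0.721)
(318, 193, 346, 209) 0 (0, 21.64, 0.845)
(318, 193, 346, 209) 3 (0, 21.25, 0.781)
35 [[328.2, 179.4], [335.9, 174.8]] block ++ -+ -- [[320.4, 211.7], [336.8, 213.5]]
40 [[328.2, 181.8], [335.8, 177.2]] block ++ -+ -- [[320.4, 214.0], [336.8, 215.8]]
45 [[328.2, 184.2], [335.8, 179.6]] block ++ -+ -- [[320.5, 216.2], [336.8, 218.0]]
50 [[328.2, 186.6], [335.8, 181.9]] block ++ -+ -- [[320.5, 218.4],
[... 414 characters left out ...]
 113, 170], [77, 110, 168], [79, 113, 169], [79, 113, 170], [78, 111, 169], [78, 112, 169], [76, 112, 168], [78, 112, 169], [78, 114, 171], [81, 113, 171], [79, 113, 170], [79, 111, 169], [81, 110, 169], [83, 114, 172], [80, 112, 170], [81, 113, 171], [79, 112, 171], [78, 111, 170], [164, 176, 201], [225, 223, 227], [195, 193, 196], [189, 186, 188]]
pan edge col 325 [191, 222, 119, 55, 67, 115, 181, 232, 228, 226, 171, 223, 228, 235, 208, 192, 193, 192, 193, 191, 193, 194, 192, 191, 200, 235, 202, 168, 170, 168, 171, 171, 170, 167, 191]
[54, 114, 160, 161, 161, 160, 161, 161, 166, 187, 187, 187, 188, 188, 186, 188, 187, 188, 186, 185, 200, 191, 141, 162, 164, 165, 165, 163, 103, 72, 61, 101]
```

The pan has sunk about 48 mm by the pointer, block, pan edge and bar top, so the bar weighs about 240 g and the 50 g weight alone is needed (about 58 mm). I'll fetch it with the tool at yaw 96.

Run:
```python
from h import *
print(sense()['joint_pos'].round(1), atz('top',(463,215),150))
plan([((422.5,261.8,110),down(96),20,.55),((422.5,261.8,19),down(96),6,.55)])
```

```text
[ 24.3  -3.7  92.6   0.1  91.  -71.6] [582.76526096 -44.03599771 150.        ]
[0.07,0.0,0.29,0.0,-0.0,0.98,0.55]
[0.07,-0.01,0.29,0.0,-0.0,0.98,0.55]
[0.07,-0.01,0.29,0.0,-0.0,0.98,0.55]
[0.07,-0.02,0.29,0.0,-0.0,0.98,0.55]
[0.06,-0.02,0.29,0.0,-0.0,0.98,0.55]
[0.06,-0.02,0.29,0.0,-0.0,0.98,0.55]
[0.06,-0.03,0.29,0.0,-0.0,0.98,0.55]
[0.06,-0.03,0.29,0.0,-0.0,0.98,0.55]
[0.05,-0.04,0.29,0.0,-0.0,0.98,0.55]
[0.05,-0.04,0.29,0.0,-0.0,0.98,0.55]
[0.05,-0.05,0.29,0.0,-0.0,0.98,0.55]
[0.04,-0.05,0.29,0.0,-0.0,0.98,0.55]
[0.04,-0.05,0.29,0.0,-0.0,0.98,0.55]
[0.04,-0.06,0.29,0.0,-0.0,0.98,0.55]
[0.03,-0.06,0.29,0.0,-0.0,0.98,0.55]
[0.03,-0.06,0.29,0.0,-0.0,0.99,0.55]
[0.02,-0.06,0.29,0.0,-0.0,0.98,0.55]
[0.01,-0.07,0.3,0.0,-0.0,0.99,0.55]
[0.01,-0.07,0.29,0.01,-0.01,0.98,0.55]
[0.01,-0.07,0.3,0.0,-0.0,0.99,0.55], -> [422.3 261.8 110. ] [180.  -0.  96.]
[-0.0,0.0,0.51,0.0,-0.0,-0.0,0.55]
[-0.0,0.0,0.5,0.0,-0.0,-0.0,0.55]
[-0.0,0.0,0.51,0.0,-0.0,-0.0,0.55]
[-0.0,0.0,0.5,0.0,-0.0,-0.0,0.55]
[-0.0,0.0,0.51,0.0,-0.0,-0.0,0.55]
[-0.0,0.0,0.5,0.0,-0.0,-0.0,0.55], -> [422.4 261.9  19.1] [180.  -0.  96.]
```

apply_moves(deltas=[[0.07, 0, 0.29, 0, 0, 0.98, 0.55], [0.07, -0.01, 0.29, 0, 0, 0.98, 0.55], [0.07, -0.01, 0.29, 0, 0, 0.98, 0.55], [0.07, -0.02, 0.29, 0, 0, 0.98, 0.55], [0.06, -0.02, 0.29, 0, 0, 0.98, 0.55], [0.06, -0.02, 0.29, 0, 0, 0.98, 0.55], [0.06, -0.03, 0.29, 0, 0, 0.98, 0.55]])

```text
time: 12.55
tool_pos: [448.2, 264.3, 223.5]
tcp_rot: [179.9, 0.0, 154.4]
ft_force: [0.2, 0.8, 0.3]
finger_gap: 47.0
grip_force: 0.0
```

apply_moves(deltas=[[0.06, -0.03, 0.29, 0, 0, 0.98, 0.55], [0.05, -0.04, 0.29, 0, 0, 0.98, 0.55], [0.05, -0.04, 0.29, 0, 0, 0.98, 0.55], [0.05, -0.05, 0.29, 0, 0, 0.98, 0.55], [0.04, -0.05, 0.29, 0, 0, 0.98, 0.55], [0.04, -0.05, 0.29, 0, 0, 0.98, 0.55], [0.04, -0.06, 0.29, 0, 0, 0.98, 0.55]])

```text
time: 13.42
tool_pos: [434.4, 263.2, 162.6]
tcp_rot: [179.9, -0.0, 122.9]
ft_force: [-0.6, 0.1, 0.6]
finger_gap: 46.8
grip_force: 0.0
```

apply_moves(deltas=[[0.03, -0.06, 0.29, 0, 0, 0.98, 0.55], [0.03, -0.06, 0.29, 0, 0, 0.98, 0.55], [0.02, -0.06, 0.29, 0, 0, 0.99, 0.55], [0.01, -0.07, 0.3, 0, 0, 0.99, 0.55], [0.01, -0.07, 0.3, 0, 0, 0.98, 0.55], [0.01, -0.07, 0.3, 0, 0, 0.98, 0.55], [0, 0, 0, 0, 0, 0, 0.55], [0, 0, 0, 0, 0, 0, 0.55]])

```text
time: 14.42
tool_pos: [422.4, 262.3, 110.1]
tcp_rot: [179.9, -0.1, 96.2]
ft_force: [-0.2, -0.2, -0.2]
finger_gap: 47.0
grip_force: 0.0
```

Run:
```python
from h import *
s=sense();print(s['tool_pos'],s['tcp_rot'],s['joint_pos'].round(1))
plan([((422.5,261.8,19),down(96),7,.55)])
cv2.imwrite("pics/side7.png",snapshot('side')[:,:,::-1])
im=cv2.imread('pics/side7.png').astype(float); w=np.clip(im[...,2]-np.maximum(im[...,0],im[...,1])-25,0,None)
w[:, :343]=0;w[:,358:]=0;w[:175]=0;w[235:]=0
ys,xs=np.nonzero(w);k=w[ys,xs];print('pointer',(ys*k).sum()/max(k.sum(),1),len(k))
```

```text
[422.44292099 262.25053796 110.1238578 ] [ 1.79905078e+02 -8.57805656e-02  9.61592575e+01] [ 2.590e+01 -2.300e+00  1.099e+02  1.000e-01  7.230e+01  1.970e+01]
[-0.0,-0.0,0.43,0.0,-0.0,0.0,0.55]
[-0.0,-0.0,0.43,0.0,-0.0,0.01,0.55]
[-0.0,-0.0,0.44,0.0,-0.0,0.0,0.55]
[-0.0,-0.0,0.43,0.01,-0.0,0.01,0.55]
[-0.01,-0.0,0.44,0.0,-0.01,0.0,0.55]
[-0.0,-0.0,0.43,0.01,-0.0,0.01,0.55]
[-0.01,-0.0,0.44,0.0,-0.01,0.0,0.55], -> [422.6 261.8  18.9] [180.   0.  96.]
pointer 202.40740740740742 4
```

apply_moves(deltas=[[0, 0, 0.5, 0, 0, 0, 0.55], [0, 0, 0.5, 0, 0, 0, 0.55], [0, 0, 0.5, 0, 0, 0, 0.55], [0, 0, 0.5, 0, 0, 0, 0.55], [0, 0, 0.5, 0, 0, 0, 0.55], [0, 0, 0.3, 0, 0, 0, 0.55], [0, 0, 0.2, 0, 0, 0, 0.55], [0, 0, 0, 0, 0, 0, 0.55]], grip_force=25)

```text
time: 15.48
tool_pos: [422.1, 262.3, 19.5]
tcp_rot: [180.0, -0.1, 96.1]
ft_force: [-0.3, 0.5, 0.5]
finger_gap: 46.8
grip_force: 0.0
```

apply_moves(deltas=[[0, 0, 0, 0, 0, 0, 0.4], [0, 0, 0, 0, 0, 0, 0.3], [0, 0, 0, 0, 0, 0, 0.22], [0, 0, 0, 0, 0, 0, 0.15], [0, 0, 0, 0, 0, 0, 0.15], [0, 0, 0, 0, 0, 0, 0.15]], grip_force=25)

```text
time: 16.23
tool_pos: [422.7, 262.6, 20.3]
tcp_rot: [179.9, -0.1, 96.1]
ft_force: [-1.3, 0.5, 5.6]
finger_gap: 20.0
grip_force: 24.7
```

Run:
```python
from h import *
plan([((422.5,262.2,214),down(96),8,.15),((577,13,210),down(96),14,.15)])
```

```text
[-0.0,0.0,-0.81,0.0,-0.0,0.0,0.15]
[-0.0,0.0,-0.81,0.0,-0.0,0.0,0.15]
[-0.0,0.0,-0.81,0.0,-0.0,0.0,0.15]
[-0.0,0.0,-0.81,0.01,-0.0,0.0,0.15]
[-0.0,0.0,-0.8,0.0,-0.01,0.0,0.15]
[-0.0,0.0,-0.81,0.01,-0.0,0.01,0.15]
[-0.0,0.0,-0.8,0.0,-0.01,0.0,0.15]
[-0.0,0.0,-0.81,0.01,-0.0,0.01,0.15], -> [422.4 262.3 214.1] [-180.   -0.   96.]
[-0.63,0.3,0.01,-0.0,-0.0,-0.0,0.15]
[-0.63,0.3,0.01,-0.0,-0.0,-0.0,0.15]
[-0.63,0.3,0.01,-0.0,-0.0,-0.0,0.15]
[-0.63,0.31,0.01,-0.0,-0.0,-0.0,0.15]
[-0.63,0.3,0.01,-0.0,-0.0,-0.0,0.15]
[-0.63,0.31,0.01,-0.0,-0.0,-0.0,0.15]
[-0.63,0.3,0.01,-0.0,-0.0,-0.0,0.15]
[-0.63,0.31,0.01,-0.0,-0.0,-0.0,0.15]
[-0.63,0.3,0.01,-0.0,-0.0,-0.0,0.15]
[-0.63,0.31,0.01,-0.0,-0.0,-0.0,0.15]
[-0.63,0.3,0.01,-0.0,-0.0,-0.0,0.15]
[-0.62,0.31,0.01,-0.0,-0.0,-0.0,0.15]
[-0.63,0.3,0.01,-0.0,-0.0,-0.0,0.15]
[-0.62,0.31,0.01,-0.0,-0.0,-0.0,0.15], -> [577.   13.1 209.9] [-180.   -0.   96.]
```

apply_moves(deltas=[[0, 0, -0.5, 0, 0, 0, 0.15], [0, 0, -0.8, 0, 0, 0, 0.15], [0, 0, -0.8, 0, 0, 0, 0.15], [0, 0, -0.9, 0, 0, 0, 0.15], [0, 0, -0.9, 0, 0, 0, 0.15], [0, 0, -0.9, 0, 0, 0, 0.15], [0, 0, -0.9, 0, 0, 0, 0.15], [0, 0, -0.7, 0, 0, 0, 0.15]])

```text
time: 17.23
tool_pos: [422.1, 262.1, 213.8]
tcp_rot: [179.8, -0.1, 96.1]
ft_force: [0.4, 0.5, -0.7]
finger_gap: 19.9
grip_force: 24.7
```

apply_moves(deltas=[[-0.63, 0.3, 0.01, 0, 0, 0, 0.15], [-0.63, 0.3, 0.01, 0, 0, 0, 0.15], [-0.63, 0.3, 0.01, 0, 0, 0, 0.15], [-0.63, 0.31, 0.01, 0, 0, 0, 0.15], [-0.63, 0.3, 0.01, 0, 0, 0, 0.15], [-0.63, 0.31, 0.01, 0, 0, 0, 0.15], [-0.63, 0.3, 0.01, 0, 0, 0, 0.15]])

```text
time: 18.1
tool_pos: [499.4, 136.6, 210.2]
tcp_rot: [179.9, -0.1, 96.1]
ft_force: [-0.6, -0.5, 0.2]
finger_gap: 20.4
grip_force: 24.7
```

apply_moves(deltas=[[-0.63, 0.31, 0.01, 0, 0, 0, 0.15], [-0.63, 0.3, 0.01, 0, 0, 0, 0.15], [-0.63, 0.31, 0.01, 0, 0, 0, 0.15], [-0.63, 0.3, 0.01, 0, 0, 0, 0.15], [-0.62, 0.31, 0.01, 0, 0, 0, 0.15], [-0.63, 0.3, 0.01, 0, 0, 0, 0.15], [-0.62, 0.31, 0.01, 0, 0, 0, 0.15], [0, 0, 0, 0, 0, 0, 0.15]])

```text
time: 19.1
tool_pos: [577.7, 11.6, 207.1]
tcp_rot: [179.9, -0.1, 96.0]
ft_force: [-0.0, 0.4, -0.9]
finger_gap: 19.9
grip_force: 24.7
```

Run:
```python
from h import *
s=sense();print(s['tool_pos'],s['tcp_rot'],s['ft_force'],s['finger_gap'])
plan([((577,13,101),down(96),8,.15)])
```

```text
[577.70547344  11.55973227 207.14850152] [ 1.79941726e+02 -7.00279096e-02  9.59709721e+01] [-0.01059917  0.3545396  -0.89223956] 19.947552863191348
[0.01,-0.0,0.44,0.0,-0.0,-0.0,0.15]
[0.01,-0.0,0.44,0.0,-0.0,-0.0,0.15]
[0.0,-0.0,0.44,0.0,-0.0,-0.0,0.15]
[0.01,-0.0,0.44,0.0,-0.0,-0.0,0.15]
[0.0,-0.01,0.44,0.0,-0.0,-0.0,0.15]
[0.01,-0.0,0.45,0.0,-0.01,-0.0,0.15]
[0.0,-0.01,0.44,0.01,-0.0,-0.0,0.15]
[0.01,-0.0,0.45,0.0,-0.01,-0.01,0.15], -> [577.   13.1 100.9] [180.   0.  96.]
```

apply_moves(deltas=[[0.02, 0, 0.6, 0, 0, 0, 0.15], [0.02, 0, 0.6, 0, 0, 0, 0.15], [0, 0, 0.6, 0, 0, 0, 0.15], [0, 0, 0.6, 0, 0, 0, 0.15], [0, 0, 0.6, 0, 0, 0, 0.15], [0, 0, 0.4, 0, 0, 0, 0.15], [0, 0, 0.17, 0, 0, 0, 0.15], [0, 0, 0, 0, 0, 0, 0.15]])

```text
time: 20.1
tool_pos: [577.0, 14.4, 100.2]
tcp_rot: [179.9, -0.1, 96.1]
ft_force: [0.4, -0.2, -0.3]
finger_gap: 20.0
grip_force: 24.7
```

```bash
cat >> h.py <<'E'
def pointer(name):
    im=snapshot('side')[:,:,::-1]; cv2.imwrite(name,im); im=im.astype(float)
    w=np.clip(im[...,2]-np.maximum(im[...,0],im[...,1])-25,0,None)
    w[:, :343]=0;w[:,358:]=0;w[:175]=0;w[235:]=0
    ys,xs=np.nonzero(w);k=w[ys,xs];v=(ys*k).sum()/max(k.sum(),1); return v,len(k),'s=',(v-182.9)/.4065
E
python3 - <<'E'
from h import *
print(pointer('pics/side8.png'));s=sense();print(s['tool_pos'],s['ft_force'])
E
```

```text
(np.float64(0.0), 0, 's=', np.float64(-449.9384993849939))
[577.38218714  14.38429532 100.70177347] [-0.4274344   0.49040398 -0.3800673 ]
```

Run:
```python
from h import *
for b in((318,214,348,232),(327,183,336,200),(306,216,330,234)): print(panshift('pics/side7.png','pics/side8.png',30,b),panshift('pics/side6.png','pics/side7.png',30,b))
```

```text
(3, 21.51, 0.659) (-1, 20.8, 0.467)
(0, 10.01, 0.475) (0, -0.02, 0.998)
(0, 0.09, 0.975) (0, 0.01, 1.0)
```

apply_moves(deltas=[[0, 0, 0.1, 0, 0, 0, 0.15], [0, 0, 0.08, 0, 0, 0, 0.15], [0, 0, 0, 0, 0, 0, 0.15], [0, 0, 0, 0, 0, 0, 0.15], [0, 0, 0, 0, 0, 0, 0.15]])

```text
time: 20.78
tool_pos: [577.1, 14.4, 95.0]
tcp_rot: [179.9, -0.1, 96.1]
ft_force: [-0.2, -0.2, 0.4]
finger_gap: 20.2
grip_force: 24.8
```

Run:
```python
from h import *
cv2.imwrite('pics/side9.png',snapshot('side')[:,:,::-1])
for b in((318,214,348,232),(327,183,336,200),(306,216,330,234)): print(panshift('pics/side7.png','pics/side9.png',30,b))
s=sense();print(s['tool_pos'],s['ft_force'])
```

```text
(3, 21.69, 0.655)
(1, 1.44, 0.456)
(0, 1.17, 0.953)
[577.04396703  14.43048485  94.91013033] [ 0.00502222  0.58433456 -0.75736645]
```

The weight is on the pad and pushing the pan down about 2.6 mm. I'll release it and rise.

apply_moves(deltas=[[0, 0, 0, 0, 0, 0, 0.32], [0, 0, 0, 0, 0, 0, 0.42], [0, 0, 0, 0, 0, 0, 0.42], [0, 0, -0.2, 0, 0, 0, 0.42], [0, 0, -0.5, 0, 0, 0, 0.42], [0, 0, -0.8, 0, 0, 0, 0.42], [0, 0, -0.9, 0, 0, 0, 0.42], [0, 0, -0.9, 0, 0, 0, 0.42]])

```text
time: 21.82
tool_pos: [577.2, 14.3, 196.2]
tcp_rot: [179.8, -0.1, 96.1]
ft_force: [-0.4, -0.5, -1.0]
finger_gap: 35.6
grip_force: 0.0
```

apply_moves(deltas=[[0, 0, -0.9, 0, 0, 0, 0.42], [0, 0, -0.3, 0, 0, 0, 0.42], [0.3, -0.8, 0, 0, 0, 0, 0.42], [0.3, -0.8, 0, 0, 0, 0, 0.42], [0.3, -0.8, 0, 0, 0, 0, 0.42], [0.3, -0.8, 0, 0, 0, 0, 0.42], [0.3, -0.8, 0, 0, 0, 0, 0.42], [0.3, -0.8, 0, 0, 0, 0, 0.42]])

```text
time: 22.82
tool_pos: [426.9, 52.9, 229.4]
tcp_rot: [180.0, -0.1, 96.1]
ft_force: [-0.1, 0.2, 0.8]
finger_gap: 36.3
grip_force: 0.0
```

apply_moves(deltas=[[0, 0, 0, 0, 0, 0, 0.42], [0, 0, 0, 0, 0, 0, 0.42], [0, 0, 0, 0, 0, 0, 0.42], [0, 0, 0, 0, 0, 0, 0.42], [0, 0, 0, 0, 0, 0, 0.42], [0, 0, 0, 0, 0, 0, 0.42], [0, 0, 0, 0, 0, 0, 0.42], [0, 0, 0, 0, 0, 0, 0.42]])

```text
time: 23.82
tool_pos: [428.0, 52.7, 229.7]
tcp_rot: [179.9, -0.1, 96.1]
ft_force: [0.3, 0.1, -1.3]
finger_gap: 35.8
grip_force: 0.0
```

Run:
```python
from h import *
print(pointer('pics/side10.png'))
for b in((318,214,348,232),(327,183,336,200),(306,216,330,234)): print(panshift('pics/side7.png','pics/side10.png',30,b))
t=snapshot('top')[:,:,::-1];cv2.imwrite('pics/top10.png',t);s=sense();print(s['tool_pos'],s['ft_force'],s['time'])
# changed pixels on the pad and mat in the top view; weight blob on the pad by brightness
c=np.array([574.5,41.2,0]);Rz=R.from_euler('z',6,degrees=True)
z=72; poly=proj('top',c+Rz.apply([[36,13,z],[36,-65,z],[-36,-65,z],[-36,13,z]]))
m=np.zeros((480,640),np.uint8);cv2.fillPoly(m,[poly.astype(np.int32)],1)
g=cv2.cvtColor(t,cv2.COLOR_BGR2HSV); k=(m>0)&(g[...,2]>120)&(g[...,1]>40); ys,xs=np.nonzero(k)
print('weight blob',xs.mean(),ys.mean(),len(xs),np.ptp(xs),np.ptp(ys),atz('top',(xs.mean(),ys.mean()),72+22))
b=cv2.imread('pics/top0.png'); 
print('mat diff 100/200',[float(np.abs(t[y-13:y+14,x-13:x+14].astype(int)-b[y-13:y+14,x-13:x+14]).mean().round(1)) for x,y in((203,315),(230,321),(264,323))])
```

```text
(np.float64(206.38566552901023), 4, 's=', np.float64(57.77531495451469))
(3, 0.22, 0.57)
(0, 4.77, 0.967)
(0, 4.24, 0.882)
[427.96072074  52.72688049 229.76595767] [ 0.49294814 -0.48620004  0.51362372] 23.925
weight blob 390.0 218.5 2 0 1 [588.11113857  60.83482018  94.        ]
mat diff 100/200 [6.5, 7.2, 37.1]
```

apply_moves(deltas=[[0.9, 0, -0.2, 0, 0, 0, 0.42], [0.9, 0, -0.2, 0, 0, 0, 0.42], [0.9, 0, -0.2, 0, 0, 0, 0.42], [0.9, 0, -0.2, 0, 0, 0, 0.42], [0.9, 0, -0.2, 0, 0, 0, 0.42], [0.9, 0, 0, 0, 0, 0, 0.42], [0.9, 0, 0, 0, 0, 0, 0.42], [0, 0, 0, 0, 0, 0, 0.42]])

```text
time: 24.92
tool_pos: [407.5, 241.9, 259.9]
tcp_rot: [179.9, -0.1, 96.2]
ft_force: [-0.5, 0.2, 0.4]
finger_gap: 35.9
grip_force: 0.0
```

Run:
```python
from h import *
print(pointer('pics/side11.png'))
t=snapshot('top')[:,:,::-1];cv2.imwrite('pics/top11.png',t)
c=np.array([574.5,41.2,0]);Rz=R.from_euler('z',6,degrees=True)
z=72; P=proj('top',c+Rz.apply([[36,13,z],[36,-65,z],[-36,-65,z],[-36,13,z]]));print(P.round().tolist(),'expected weight',proj('top',[[577,14.4,72+22],[577,14.4,72]]).round(1).tolist())
m=np.zeros((480,640),np.uint8);cv2.fillPoly(m,[P.astype(np.int32)],1)
k=(m>0)&(t.max(2)>110);n,l,st,ce=cv2.connectedComponentsWithStats(k.astype(np.uint8))
for i in range(1,n):
    if st[i,4]>15: print(st[i].tolist(),ce[i].round(1),t[l==i].mean(0).round(),atz('top',ce[i],72+20).round(1))
s=cv2.imread('pics/side11.png')
for v in range(192,226,2): print(v,' '.join('%3d/%3d'%(p[2],p[0]) for p in s[v,334:364:2].astype(int)))
```

```text
(np.float64(206.38225255972696), 4, 's=', np.float64(57.766918966117984))
[[390.0, 209.0], [436.0, 205.0], [442.0, 248.0], [395.0, 252.0]] expected weight [[418.9, 225.7], [416.6, 228.5]]
[411, 220, 14, 14, 152] [417.6 226.6] [132. 168. 176.] [576.   16.1  92. ]
192 103/ 84 218/197 216/196 213/193 212/192 209/190 161/154 210/188 210/190 212/192 210/189 213/191 212/192 209/188 210/189
194 116/ 64 196/174 200/179 200/180 203/182 204/186 157/151 210/189 206/184 211/190 212/191 212/191 210/189 211/189 213/192
196 132/ 63 183/163 187/167 185/165 186/165 145/153 154/147 192/172 193/172 197/178 199/179 202/182 204/183 206/185 209/188
198 142/ 70 183/162 183/163 184/163 184/163 150/157 153/145 181/161 180/160 182/162 183/162 186/166 188/167 192/172 196/174
200 139/ 70 180/162 182/162 180/159 182/162 152/158 173/166 181/160 179/159 182/161 179/160 183/165 183/163 182/162 184/164
202 139/ 69 180/160 180/160 182/162 181/161 180/179 170/163 181/161 181/162 181/160 181/161 184/162 182/162 183/163 182/161
204 139/ 70 183/163 203/170 255/206 180/161 184/183 165/157 181/159 180/160 178/157 183/163 1
[... 570 characters left out ...]
 187/134  56/ 51  52/ 50  53/ 53  57/ 53  52/ 51  55/ 55 213/212 207/207 178/159
216 157/ 98 223/223 239/240 238/238 190/169 137/100  52/ 50  50/ 50  54/ 51  55/ 50  56/ 55  85/ 83 237/236 217/215 180/160
218 151/ 87 230/230 239/239 220/219 132/131  54/ 51  54/ 52  54/ 52  56/ 49  52/ 51  51/ 49 213/212 201/201 176/159 177/156
220 185/166 238/240 235/236 163/165 134/133  57/ 53  50/ 51  53/ 50  54/ 52  55/ 55  83/ 83 241/241 217/216 179/158 179/159
222 238/238 239/239 184/183 166/167 131/132  51/ 50  53/ 51  53/ 51  54/ 50  53/ 51 211/213 198/199  87/ 89  93/ 87 120/108
224 231/231 232/233 156/156 165/164 132/130  73/ 72  47/ 44  55/ 51  51/ 48 115/114 242/242 210/212  30/ 81  43/ 83  76/ 79
```

The pointer rests steady at about 57.8 mm. The 50 g weight shows as a round blob near the pad centre in the top view, and upright with its knob above it in the side view.

```bash
python3 -c "
from bench import *
print(hand_in())"
```

```text
the job is handed in; nothing more can be done
None
```

The job is handed in (the result wasn't shown): the bar (about 240 g) stands in the slot, the 50 g weight is upright on the pad with the pointer at rest near 58 mm, inside the green band, and the 100 g and 200 g weights are still on their mat.

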